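# Index the mandala board with its ratchet lever

### The arm

A 7-joint arm with a two-finger parallel gripper is mounted at the origin on the work surface. World frame = base frame: x ahead of the robot, y to its left, z up, the work surface at z = 0. Lengths are in m, angles in rad, forces in N, time in s.
With the tool pointing down it reaches from about 0.425 to 0.95 m from the base axis. Payload 4.7 kg.
Tool frame: the origin (TCP) lies on the mounting face of the last link; the fingertips stand 173 mm ahead of it and the grasp point (between the pads) lies 155 mm ahead of it; z points along the fingers, x is the direction in which the jaws open and shut, and the axes are right-handed (so a half turn about z gives the same grasp; the last joint's range is limited). The gripper opens to 85 mm and grips with 20 to 120 N. Pads are 22 mm wide; open, the fingers measure 114 mm over their backs; the gripper's body (76 mm by 85 mm) begins 54 mm behind the grasp point. The pads swing forward as they close: fully open they stand 13 mm farther back than shut.
Start: joints at [-1.246, 0.469, -0.049, 1.532, 0.024, 1.141, -0.082], TCP at [0.234, 0.633, 0.405] pointing down, gripper open.
Joint ranges: [-2.59, 2.59], [-0.33, 1.99], [-1.39, 1.29], [0.1, 2.45], [-1.04, 4.18], [0.21, 1.99], [-2.66, 2.66]. Speed limits (rad/s): [2.57, 2.57, 3.14, 3.14, 3.14, 3.14, 3.14].

### API

Orientations are given as a unit quaternion [x, y, z, w].
In Python, from workcell import arm, viewer, boxes_of, pinpoint gives the robot as it stands.
- The arm moves only by the tool apply_moves, never from a script. Its arguments are lists of equal length, an entry for each row: "dp": the shift along the tool's x, y, z scaled (see below), a list of three; "rot": the turn, a rotation vector about the tool's x, y, z scaled (see below), a list of three; "claw": the opening, from -1 (shut) to 1 (fully open). A call has 1 to 5 rows; each row is the pose to reach, as a shift and turn from the pose measured when the call began, along the tool's axes at that moment, turning the shorter way round; what a row does not reach only later rows make up. The controller multiplies each number of a shift by 0.25 m and each number of a turn by 360 degrees. A row lasts 1/10 s, in which the tool goes at most 50 mm and 8.59 degrees, less where a joint would pass 70% of its speed; a pose out of reach is approached as far as the arm can. A call with a number of a shift or a turn outside -1 to 1 is refused whole. A call with a gripper value outside its range is refused whole. The fingers move at their own pace and stop on an object; the grip force is fixed at half the most. Time passes only in rows, so rows that repeat a pose let the fingers close. It gives the time, the measured TCP pose, the force and the opening at its end, in the units of the state.
- arm.read_state(): the state, without advancing time (a new reading comes with each control period).
- viewer.camera(name): name is "side" or "top" or "wrist"; returns a dict with "color" (420x560x3 uint8, red, green, blue), "range_z" (420x560 float32, m along the optical axis (not along the pixel's ray), 0 where there is no reading), "fov_y" (degrees; the focal length in pixels is half the picture's height over the tangent of half this angle, whatever the lens; pixels are square), "cx", "cy" (the principal point, pixels), "rvec" (rotation vector, rad) and "tvec" (3), from world to camera coordinates, as OpenCV has them. Camera axes: x right, y down, z forward; pixel columns grow to the right and rows downward; lengths in m; the calibration is good to about 2 mm. A picture is of the moment at which its call begins.
- arm.job_done(): hands the job in, once; it reports no verdict.
Trained networks look in the newest picture that a camera, given by its name, has taken for a name from the list of things; names that differ only in an ending like _2 or _b are one class to them, and where a whole thing is asked for, a point or a joint stands for the part that bears it (a point fixed in the world has none). Each returns a list of dicts, best first, with "score" (0 to 1); they miss things now and then, are a little off and sometimes report something else, mostly with a low value. They report only what shows in the picture. A call takes as long as a camera call.
- boxes_of(camera, label): "box" ([left, top, right, bottom] in pixels, round what is visible of it).
- pinpoint(camera, label): "point" ([row, column] in pixels: a listed point, or the origin of a listed thing).
The state is a dict: "clock": time; "q": joint angles; "qd": joint speeds; "joint_torque": joint torques, N m; "position": TCP position; "tcp_rot": TCP orientation; "wrist_force": force on the tool from outside, world axes, zero at the start; "ft_torque": the same for the moment, N m; "finger_gap": opening from 0.0 (shut) to 1.0 (fully open).
Only numpy, scipy, OpenCV 4.12 (cv2) and the standard library are available. Lean on these libraries where they do the work, as an engineer would, in place of code of your own. Each camera call takes 0.05 s, during which the arm holds its last target. There are 200 camera calls.

### The job

Swing the ratchet lever of the drawing turntable counter-clockwise by its upright wooden handle, so that the round board is carried along until the dark steel index bar fixed on the board lines up with the fixed pale metal pointer beside its rim. Then swing the lever back clockwise, which leaves the board standing, until it is against the stop it started near, and let go. Work only by the lever: do not touch the board itself.

Things in the scene. Friction and masses are not known exactly. Their poses are not given: they have to be found in the camera images.
- handle (a point): Upright round wooden grip at the lever's outer end, 25 to 28 mm thick, from 34 to 128 mm above the table; this point is on its axis, 100 mm up, 185 mm from the turning axis, on the robot's side, outside the rim. It spins freely on its pin, so the gripper need not turn with it. Nothing beside it on the turntable rises above 75 mm. 2 to 3 N drives it.
- lever: Flat steel ratchet lever hinged on the board's axis; origin on that axis at table height, x outward to the handle, z up. Swings 106 deg counter-clockwise (from above) from its stop and starts 0 to 20 deg from it. Counter-clockwise it catches a rim tooth within 10 deg, then turns the board degree for degree; clockwise it clicks loose and the board stays. Stays where left.
- board: Round plywood board, 234 mm across, top 58 mm above the table, in a toothed steel ring 258 mm across; ring drawing in the middle. Origin on its vertical turning axis, 36 mm up; x points along its dark index bar, 38 mm long with a round head, fixed near the rim, up to 74 mm high. Starts 34 to 72 deg clockwise of the pointer. Has friction, stays where left.
- pointer (a point): Tip of the fixed pale metal pointer, a small upright bracket just outside the board's rim on the side away from the robot; 140 mm from the turning axis, 64 mm above the table.
- rest (a point): Where the handle point stands when the lever is fully back, clockwise, against its stop, a black rubber block 34 mm high on the turntable's base: 185 mm from the turning axis, 100 mm above the table.

How it is judged:
By the outcome, as a careful person would: the job done as asked, in the order asked, and still so for the second after the job is handed in, with the robot touching nothing.
It also fails if it takes over 42 s, if anything falls off the work surface, if the arm or the gripper's body presses on something with over 40 N, if the wrist force passes 120 N, or if a joint passes its speed limit or range.

## Working session

There is one attempt and no reset: what is moved stays moved. The work goes in short steps, Python scripts to look and compute and a tool call to move; the robot and the scene stay as the last step left them, time stands still between calls to the robot, and variables do not carry over. Pictures are saved under pics/ and viewed, about 8 in all and at most 12, crops included, and the job is handed in when it is done.

Besides the shell and the picture viewer there is one more tool, called after "Call:" by a JSON object that holds its "fn" and its "kwargs". apply_moves: Moves the arm, as the interface text tells. Its arguments: {"type":"object","properties":{"dp":{"type":"array","items":{"type":"array","items":{"type":"number"}}},"rot":{"type":"array","items":{"type":"array","items":{"type":"number"}}},"claw":{"type":"array","items":{"type":"number"}}},"required":["dp","rot","claw"]}

```bash
mkdir -p pics; cat > h.py <<'E'
import numpy as np, cv2
from scipy.spatial.transform import Rotation as R
from workcell import arm, viewer, boxes_of, pinpoint
def ray(c,p):
    f=c["color"].shape[0]/2/np.tan(np.radians(c["fov_y"]/2))
    M=cv2.Rodrigues(np.array(c["rvec"],float))[0]; t=np.array(c["tvec"],float).ravel()
    d=np.array([(p[1]-c["cx"])/f,(p[0]-c["cy"])/f,1.0])
    return -M.T@t, M.T@d
def at_z(c,p,z):
    o,d=ray(c,p); return o+d*(z-o[2])/d[2]
def proj(c,P):
    f=c["color"].shape[0]/2/np.tan(np.radians(c["fov_y"]/2))
    M=cv2.Rodrigues(np.array(c["rvec"],float))[0]; t=np.array(c["tvec"],float).ravel()
    q=M@np.array(P)+t; return np.array([c["cy"]+f*q[1]/q[2], c["cx"]+f*q[0]/q[2]])
def save(c,n): cv2.imwrite("pics/"+n,c["color"][...,::-1])
E
python3 - <<'E'
from h import *
s=arm.read_state(); print(s)
Z=dict(handle=.1,lever=0,board=.036,pointer=.064,rest=.1)
ims=[]
for n in("top","side"):
    c=viewer.camera(n); ims.append(c["color"]); save(c,n+"0.png")
    print(n,ray(c,(c["cy"],c["cx"])))
    for k,z in Z.items():
        for r in pinpoint(n,k)[:2]: print(n,k,np.round(r["point"],1),round(r["score"],2),at_z(c,r["point"],z).round(4))
E
```

```text
{'clock': 0.0, 'q': array([-1.24584778,  0.46943952, -0.04858624,  1.53367613,  0.02408836,
        1.14100896, -0.08226471]), 'qd': array([ 1.37908293e-03,  1.04523878e-04, -2.10624920e-03, -6.41660116e-07,
        2.80919718e-04, -1.53473701e-03, -1.31158620e-03]), 'joint_torque': array([-8.61516237e-04, -5.10328817e+01, -4.68965492e-02, -2.37710273e+01,
        1.07150653e-02,  7.66144018e-03, -3.73236716e-06]), 'position': array([0.23379188, 0.63296099, 0.4036699 ]), 'tcp_rot': array([ 8.20505527e-01,  5.71637764e-01, -7.79690891e-04,  5.82761820e-04]), 'wrist_force': array([ 0.22201364, -0.90404206,  0.78765827]), 'ft_torque': array([-0.02487441,  0.05351896, -0.01347809]), 'finger_gap': 0.9951422727995625}
top (array([0.59784338, 0.10727651, 0.75645305]), array([ 0.08332756,  0.02953509, -0.99608443]))
top handle [285.1 265.2] 0.9 [0.5183 0.1444 0.1   ]
top lever [266.4 251. ] 0.51 [0.5419 0.179  0.    ]
top board [212.1 337.4] 0.57 [0.65   0.0148 0.036 ]
top pointer [137.  323.2] 0.66 [0.7866 0.0458 0.064 ]
top rest [262.  247.1] 0.58 [0.5566 0.1764 0.1   ]
side (array([0.5375015 , 0.61297241, 0.50842964]), array([ 0.16757862, -0.76451497, -0.62244218]))
side handle [233.  360.3] 0.96 [0.5208 0.1384 0.1   ]
side board [201.  289.6] 0.75 [0.6472 0.0034 0.036 ]
side rest [243.4 335.7] 0.84 [0.5524 0.1671 0.1   ]
```

View pics/top0.png

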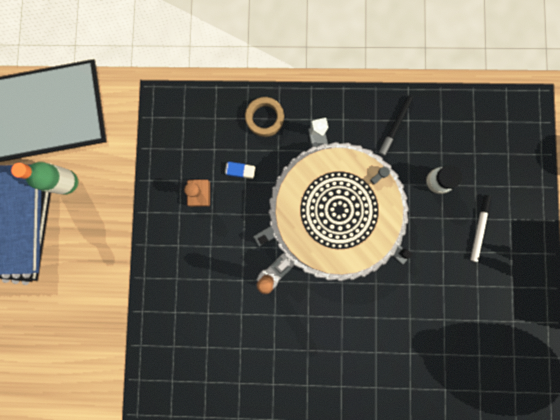

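View pics/side0.png

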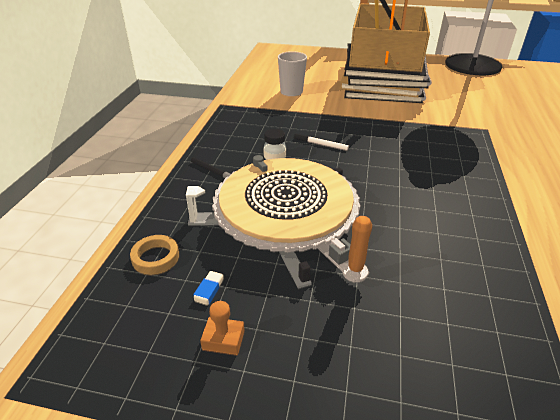

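```bash
cat >> h.py <<'E'
def cloud(c):
    z=c["range_z"]; h,w=z.shape; f=h/2/np.tan(np.radians(c["fov_y"]/2))
    v,u=np.mgrid[:h,:w]; M=cv2.Rodrigues(np.array(c["rvec"],float))[0]; t=np.array(c["tvec"],float).ravel()
    P=np.stack([(u-c["cx"])/f*z,(v-c["cy"])/f*z,z],-1)
    W=(P-t)@M; W[z<=0]=np.nan; return W
def ang(p,C): return np.degrees(np.arctan2(p[1]-C[1],p[0]-C[0]))
E
python3 - <<'E'
from h import *
from scipy.optimize import least_squares
for n in("top","side"):
    c=viewer.camera(n); W=cloud(c); P=W[np.isfinite(W[...,0])]
    near=P[np.hypot(P[:,0]-.65,P[:,1]-.01)<.22]
    hist=np.histogram(near[:,2],bins=np.arange(-.01,.14,.005)); print(n,hist[0])
    b=near[(abs(near[:,2]-.058)<.004)&(np.hypot(near[:,0]-.65,near[:,1]-.01)<.135)]
    hull=cv2.convexHull(b[:,:2].astype(np.float32))[:,0]
    s=least_squares(lambda p:np.hypot(hull[:,0]-p[0],hull[:,1]-p[1])-p[2],[.65,.01,.12],loss='soft_l1',f_scale=.001).x
    print("circle",s,len(hull)); C=s[:2]
    r=np.hypot(*(near[:,:2]-C).T)
    for nm,m in dict(index=(near[:,2]>.065)&(near[:,2]<.08)&(r<.125)&(r>.05),pointer=(r>.128)&(r<.165)&(near[:,2]>.05)&(near[:,0]>.7),handle=(near[:,2]>.085)&(near[:,2]<.135)&(r>.15)).items():
        q=near[m]
        if len(q): print(nm,len(q),q.mean(0),q.min(0),q.max(0),"ang",ang(np.median(q,0),C),"r",np.hypot(*(q.mean(0)[:2]-C)),r[m].min())
c=viewer.camera("top"); im=c["color"][110:310,220:440,::-1]
cv2.imwrite("pics/topc.png",cv2.resize(im,None,fx=3,fy=3,interpolation=cv2.INTER_CUBIC)[:600])
E
```

```text
top [    0  1779 19776   595   430   202   103   286   208    90    15  1816
   474  8707  4127   221   130    34     3     5     5     0     1     0
     0    33    61   119     2     0]
circle [0.65328316 0.01526195 0.1162423 ] 53
index 178 [ 0.7172342  -0.05694301  0.0722719 ] [ 0.70144987 -0.07243926  0.06500911] [0.73249004 0.03988279 0.07724509] ang -48.579978310415036 r 0.09645357151234542 0.06352081638041573
pointer 154 [0.80333635 0.05069611 0.0673619 ] [ 0.738965   -0.08027544  0.0500251 ] [0.81591468 0.06524613 0.07022269] ang 13.109559487009594 r 0.154180216394323 0.12833070755889425
handle 226 [0.52217197 0.14347446 0.12301669] [0.50748526 0.13055603 0.08560544] [0.53404925 0.15702635 0.13058178] ang 135.699543039834 r 0.18338100080718225 0.17176893812734964
side [    0     1 15998  1131   296   337   263   354   348   229   306   905
  1356  2363  6602   225   154    91    43    49    47    42    41    51
    46    58    79   136     6     0]
circle [0.65261129 0.01369938 0.11661446] 51
index 148 [ 0.71542277 -0.053022    0.07222413] [ 0.62815645 -0.07460442  0.06500277] [0.73046297 0.072959   0.07798972] ang -47.87273390415749 r 0.09163527830743572 0.05059363040569893
pointer 159 [0.80131259 0.05124296 0.06631018] [ 0.74602347 -0.06074969  0.05004177] [0.81512162 0.10135278 0.07101397] ang 14.563232527482192 r 0.1533675243393469 0.12800985154138908
handle 555 [0.52087617 0.15007018 0.11210266] [0.50760007 0.13290972 0.08506506] [0.53390639 0.15717302 0.13105367] ang 133.6933348621952 r 0.1896078517787956 0.17453517390801887
```

View pics/topc.png

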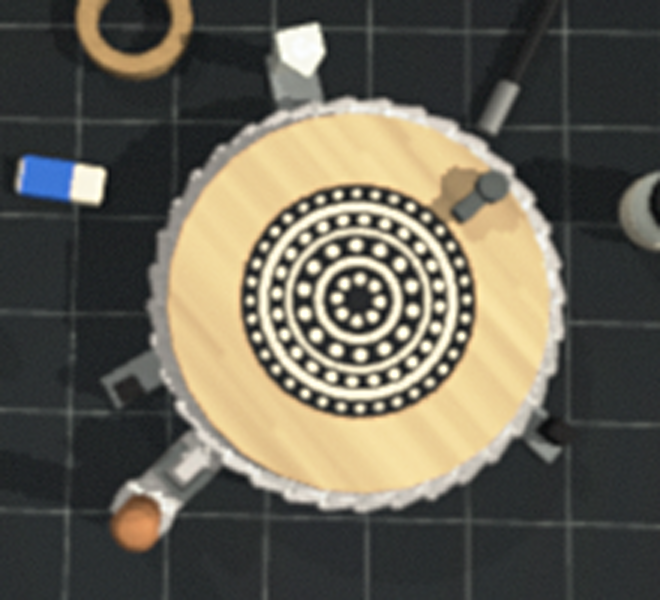

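```bash
cat >> h.py <<'E'
C0=np.array([.653,.0145])
def marks(n):
    c=viewer.camera(n); W=cloud(c); g=c["color"].astype(int); b=g.min(-1); sat=g.max(-1)-b
    r=np.hypot(W[...,0]-C0[0],W[...,1]-C0[1]); z=W[...,2]
    out={}
    for k,m in dict(pointer=(r>.13)&(r<.175)&(z>.052)&(z<.08)&(b>150)&(W[...,0]>.74),index=(r>.06)&(r<.122)&(z>.066)&(z<.08)&(sat<40)&(g.max(-1)<140)).items():
        m=m.astype(np.uint8); nl,L,S,_=cv2.connectedComponentsWithStats(m)
        if nl<2: continue
        i=1+S[1:,4].argmax(); vv,uu=np.where(L==i)
        P=np.array([at_z(c,(v,u),.066 if k=="pointer" else .073) for v,u in zip(vv,uu)])[:,:2]
        d=P-P.mean(0); ax=np.linalg.svd(d,full_matrices=False)[2][0]; ax*=np.sign(ax@(P.mean(0)-C0))
        rr=np.hypot(*(P-C0).T)
        out[k]=(len(P),P.mean(0).round(4),"ang",ang(P.mean(0),C0).round(2),"axis",np.degrees(np.arctan2(ax[1],ax[0])).round(2),"r",rr.min().round(4),rr.max().round(4),"inner",ang(P[rr.argsort()[:6]].mean(0),C0).round(2), "Z",np.round(np.median(z[L==i]),4))
    return c,out
E
python3 - <<'E'
from h import *
for n in("top","side"):
    c,o=marks(n); print(n); [print(k,*v) for k,v in o.items()]
s=arm.read_state(); Rm=R.from_quat(s["tcp_rot"]).as_matrix(); print(Rm.round(4),s["position"],s["clock"])
for k in ([.521,.1445,.40],[.521,.1445,.26]): print((Rm.T@(np.array(k)-s["position"])/.25).round(3))
E
```

```text
top
pointer 199 [0.8072 0.0522] ang 13.73 axis 11.75 r 0.1409 0.172 inner 14.09 Z 0.0677
index 150 [ 0.7168 -0.0569] ang -48.22 axis -49.39 r 0.0765 0.1128 inner -47.51 Z 0.0726
side
pointer 150 [0.8083 0.0472] ang 11.89 axis 75.41 r 0.1406 0.1723 inner 11.61 Z 0.0694
index 127 [ 0.7172 -0.0572] ang -48.18 axis -58.88 r 0.0699 0.1202 inner -45.26 Z 0.0733
[[ 3.465e-01  9.380e-01  0.000e+00]
 [ 9.380e-01 -3.465e-01  1.000e-04]
 [ 1.000e-04 -0.000e+00 -1.000e+00]] [0.23384106 0.6332034  0.40473331] 0.85
[-1.436  1.755  0.019]
[-1.436  1.755  0.579]
```

Call:
{"fn": "apply_moves", "kwargs": {"dp": [[-0.718,0.878,0],[-0.718,0.878,0],[-0.718,0.878,0],[-0.718,0.878,0],[-0.718,0.878,0]], "rot": [[0,0,0],[0,0,0],[0,0,0],[0,0,0],[0,0,0]], "claw": [1,1,1,1,1]}}

```text
clock: 1.35
position: [0.3613, 0.4158, 0.405]
tcp_rot: [0.82, 0.572, 0.0, -0.0]
wrist_force: [1.2, -0.4, -0.3]
finger_gap: 1.004
```

Call:
{"fn": "apply_moves", "kwargs": {"dp": [[-0.5,0.612,0],[-0.5,0.612,0],[-0.5,0.612,0],[-0.5,0.612,0],[-0.5,0.612,0]], "rot": [[0,0,0],[0,0,0],[0,0,0],[0,0,0],[0,0,0]], "claw": [1,1,1,1,1]}}

```text
clock: 1.85
position: [0.4651, 0.2383, 0.4055]
tcp_rot: [0.824, 0.566, 0.001, 0.002]
wrist_force: [-0.7, 0.3, 0.4]
finger_gap: 1.003
```

```bash
cat >> h.py <<'E'
def go(*T):
    s=arm.read_state(); Rm=R.from_quat(s["tcp_rot"]).as_matrix()
    print("t",round(s["clock"],2),"p",s["position"].round(4),"rpy",R.from_quat(s["tcp_rot"]).as_rotvec().round(3),"F",s["wrist_force"].round(1),"gap",round(s["finger_gap"],3),"q",s["q"].round(2))
    g=s["position"]+Rm[:,2]*.155; print("grasp pt",g.round(4),"lever ang",(ang(g,C0)%360).round(2),"rad",np.hypot(*(g[:2]-C0)).round(4))
    for k in T: print(k,"->",(Rm.T@(np.array(k)-s["position"])/.25).round(3))
E
python3 -c "
from h import *
go([.521,.1445,.40],[.521,.1445,.26])"
```

```text
t 1.85 p [0.4651 0.2383 0.4055] rpy [2.586e+00 1.777e+00 2.000e-03] F [-0.7  0.3  0.4] gap 1.003 q [-0.66  0.22  0.13  1.9  -0.03  1.03  0.68]
grasp pt [0.4655 0.238  0.2505] lever ang 129.99 rad 0.2917
[0.521, 0.1445, 0.4] -> [-0.27   0.343  0.023]
[0.521, 0.1445, 0.26] -> [-0.27   0.341  0.583]
```

Call:
{"fn": "apply_moves", "kwargs": {"dp": [[-0.27,0.343,0.02],[-0.27,0.343,0.02],[-0.27,0.343,0.02],[-0.27,0.343,0.02],[-0.27,0.343,0.02]], "rot": [[0,0,0],[0,0,0],[0,0,0],[0,0,0],[0,0,0]], "claw": [1,1,1,1,1]}}

```text
clock: 2.35
position: [0.5207, 0.1453, 0.4008]
tcp_rot: [0.824, 0.566, 0.001, 0.001]
wrist_force: [-0.6, -0.1, 0.2]
finger_gap: 1.001
```

```bash
python3 -c "
from h import *
go([.521,.1445,.40],[.521,.1445,.26])
c=viewer.camera('wrist'); save(c,'w1.png')
for r in pinpoint('wrist','handle')[:2]: print(r, at_z(c,r['point'],.1))
W=cloud(c); P=W[np.isfinite(W[...,0])]; q=P[(P[:,2]>.09)&(P[:,2]<.135)&(np.hypot(P[:,0]-.521,P[:,1]-.1445)<.03)]
print(len(q),q.min(0),q.max(0))
"
```

```text
t 2.35 p [0.5207 0.1453 0.4008] rpy [2.587e+00 1.778e+00 2.000e-03] F [-0.6 -0.1  0.2] gap 1.001 q [-0.51  0.25  0.19  1.87 -0.05  1.02  0.91]
grasp pt [0.5211 0.1451 0.2458] lever ang 135.29 rad 0.1856
[0.521, 0.1445, 0.4] -> [-0.003  0.002  0.003]
[0.521, 0.1445, 0.26] -> [-0.002  0.001  0.563]
{'point': [210.8, 279.0], 'score': 0.95} [0.5252484  0.14259559 0.1       ]
1249 [0.5080609  0.12976213 0.09018891] [0.53485765 0.15707242 0.12889433]
```

View pics/w1.png

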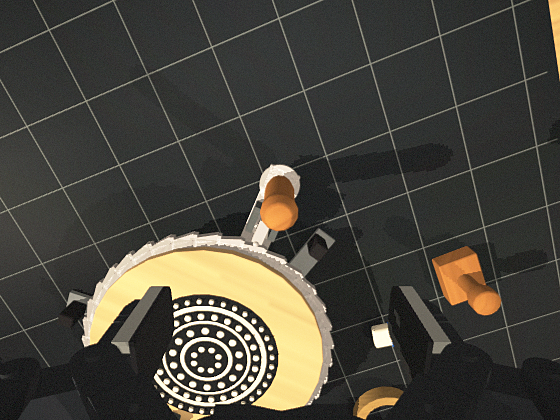

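Call:
{"fn": "apply_moves", "kwargs": {"dp": [[-0.004,0.005,0.2],[-0.004,0.005,0.4],[-0.004,0.005,0.572],[-0.004,0.005,0.572],[-0.004,0.005,0.572]], "rot": [[0,0,0],[0,0,0],[0,0,0],[0,0,0],[0,0,0]], "claw": [1,1,1,1,1]}}

```text
clock: 2.95
position: [0.5214, 0.146, 0.2583]
tcp_rot: [0.823, 0.568, 0.001, 0.001]
wrist_force: [0.1, 0.6, 0.7]
finger_gap: 1.002
```

Call:
{"fn": "apply_moves", "kwargs": {"dp": [[0,0,0],[0,0,0],[0,0,0],[0,0,0],[0,0,0]], "rot": [[0,0,0],[0,0,0],[0,0,0],[0,0,0],[0,0,0]], "claw": [-1,-1,-1,-1,-1]}}

```text
clock: 3.45
position: [0.5218, 0.146, 0.2594]
tcp_rot: [0.823, 0.568, 0.001, 0.001]
wrist_force: [0.1, -0.2, 6.8]
finger_gap: 0.282
```

```bash
cat >> h.py <<'E'
def arc(angs,rad,z=None):
    s=arm.read_state(); Rm=R.from_quat(s["tcp_rot"]).as_matrix(); g=s["position"]+Rm[:,2]*.155
    for a in angs:
        t=np.radians(a); k=np.array([C0[0]+rad*np.cos(t),C0[1]+rad*np.sin(t),z or g[2]])
        print(a,"->",(Rm.T@(k-g)/.25).round(3).tolist())
E
python3 -c "
from h import *
go(); arc([137,141,145,150,155],.185)"
```

```text
t 3.45 p [0.5218 0.146  0.2594] rpy [2.583 1.784 0.004] F [ 0.1 -0.2  6.8] gap 0.282 q [-0.48  0.43  0.16  2.   -0.1   0.72  0.95]
grasp pt [0.5224 0.1459 0.1044] lever ang 134.82 rad 0.1853
137 -> [-0.026, -0.01, -0.0]
141 -> [-0.075, -0.028, -0.0]
145 -> [-0.124, -0.042, -0.0]
150 -> [-0.188, -0.056, -0.0]
155 -> [-0.252, -0.063, -0.0]
```

Call:
{"fn": "apply_moves", "kwargs": {"dp": [[-0.026,-0.01,0],[-0.075,-0.028,0],[-0.124,-0.042,0],[-0.188,-0.056,0],[-0.252,-0.063,0]], "rot": [[0,0,0],[0,0,0],[0,0,0],[0,0,0],[0,0,0]], "claw": [-1,-1,-1,-1,-1]}}

```text
clock: 3.95
position: [0.4838, 0.0915, 0.2595]
tcp_rot: [0.823, 0.568, 0.001, 0.001]
wrist_force: [0.8, 1.0, 2.1]
finger_gap: 0.281
```

```bash
python3 -c "
from h import *
for n in('top','side'):
    c,o=marks(n); save(c,n+'2.png'); print(n); [print(k,*v) for k,v in o.items()]
go(); arc([160,165,170,175,180],.185)"
```

```text
top
pointer 200 [0.8072 0.0523] ang 13.76 axis 10.99 r 0.1409 0.172 inner 14.09 Z 0.0676
index 156 [ 0.7342 -0.036 ] ang -31.89 axis -34.28 r 0.0754 0.1128 inner -31.4 Z 0.0724
side
pointer 150 [0.8083 0.0472] ang 11.89 axis 75.41 r 0.1406 0.1723 inner 11.61 Z 0.0694
index 136 [ 0.7359 -0.0334] ang -30.03 axis -43.97 r 0.0707 0.1192 inner -28.27 Z 0.0724
t 4.05 p [0.4833 0.0895 0.2595] rpy [ 2.587  1.778 -0.   ] F [-2.1 -0.   3.1] gap 0.279 q [-0.41  0.36  0.17  2.11 -0.1   0.67  1.03]
grasp pt [0.4835 0.0892 0.1045] lever ang 156.21 rad 0.1853
160 -> [-0.049, 0.0, 0.0]
165 -> [-0.113, 0.004, 0.0]
170 -> [-0.177, 0.014, 0.0]
175 -> [-0.24, 0.029, 0.0]
180 -> [-0.301, 0.049, 0.0]
```

View pics/top2.png

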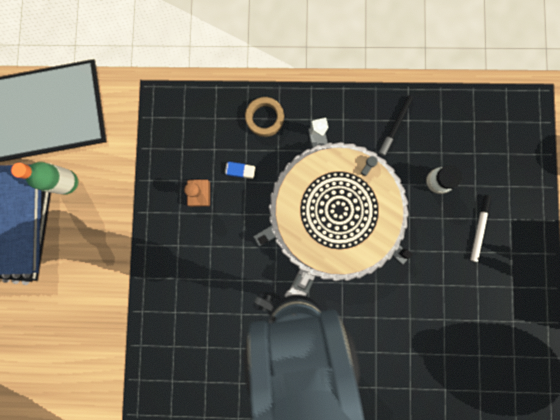

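Call:
{"fn": "apply_moves", "kwargs": {"dp": [[-0.049,0,0],[-0.113,0.004,0],[-0.177,0.014,0],[-0.24,0.029,0],[-0.301,0.049,0]], "rot": [[0,0,0],[0,0,0],[0,0,0],[0,0,0],[0,0,0]], "claw": [-1,-1,-1,-1,-1]}}

```text
clock: 4.55
position: [0.4674, 0.0137, 0.2595]
tcp_rot: [0.824, 0.566, 0.0, 0.001]
wrist_force: [0.6, 1.8, -1.1]
finger_gap: 0.277
```

```bash
python3 -c "
from h import *
for n in('top','side'):
    c,o=marks(n); print(n,*o.get('index',[]))
go(); arc([183,186,189,192,194],.185)"
```

```text
top 152 [0.7487 0.0031] ang -6.79 axis -9.76 r 0.0766 0.1127 inner -6.54 Z 0.073
side 155 [0.7498 0.0063] ang -4.83 axis -27.52 r 0.0748 0.1156 inner -1.02 Z 0.0724
t 4.65 p [0.4675 0.0119 0.2595] rpy [ 2.590e+00  1.772e+00 -1.000e-03] F [ 0.2 -1.3  0.2] gap 0.279 q [-0.28  0.33  0.2   2.16 -0.1   0.65  1.18]
grasp pt [0.4677 0.0113 0.1045] lever ang 180.98 rad 0.1853
183 -> [-0.023, 0.011, 0.0]
186 -> [-0.058, 0.028, 0.0]
189 -> [-0.092, 0.047, 0.0]
192 -> [-0.125, 0.067, 0.001]
194 -> [-0.147, 0.082, 0.001]
```

Call:
{"fn": "apply_moves", "kwargs": {"dp": [[-0.023,0.011,0],[-0.058,0.028,0],[-0.092,0.047,0],[-0.125,0.067,0],[-0.147,0.082,0]], "rot": [[0,0,0],[0,0,0],[0,0,0],[0,0,0],[0,0,0]], "claw": [-1,-1,-1,-1,-1]}}

```text
clock: 5.15
position: [0.4733, -0.0307, 0.2595]
tcp_rot: [0.826, 0.564, -0.001, 0.002]
wrist_force: [-0.2, 2.2, 0.6]
finger_gap: 0.276
```

Call:
{"fn": "apply_moves", "kwargs": {"dp": [[0,0,0],[0,0,0]], "rot": [[0,0,0],[0,0,0]], "claw": [-1,-1]}}

```text
clock: 5.35
position: [0.4735, -0.0314, 0.2595]
tcp_rot: [0.826, 0.564, -0.001, 0.002]
wrist_force: [-0.0, -0.3, 0.7]
finger_gap: 0.282
```

```bash
python3 -c "
from h import *
for n in('top','side'):
    c,o=marks(n); print(n); [print(k,*v) for k,v in o.items()]
    im=c['color'][:,:,::-1]; p=proj(c,[.76,.03,.065]).astype(int); h=40 if n=='top' else 50
    cr=im[max(p[0]-45,0):p[0]+45,p[1]-60:p[1]+60]
    cv2.imwrite('pics/al_%s.png'%n,cv2.resize(cr,None,fx=5,fy=5,interpolation=cv2.INTER_CUBIC)); print(p)
a=cv2.imread('pics/al_top.png');b=cv2.imread('pics/al_side.png');cv2.imwrite('pics/al1.png',cv2.resize(np.vstack([a,b]),None,fx=.66,fy=.66))
go(); arc([196,197,198,199,200,201],.185)"
```

```text
top
pointer 199 [0.8072 0.0522] ang 13.73 axis 11.75 r 0.1409 0.172 inner 14.09 Z 0.0678
index 151 [0.7486 0.028 ] ang 8.03 axis 6.43 r 0.0766 0.1139 inner 8.21 Z 0.0725
[151 331]
side
pointer 148 [0.8083 0.0471] ang 11.85 axis 76.28 r 0.1406 0.1723 inner 11.61 Z 0.0693
index 157 [0.7495 0.0295] ang 8.86 axis -13.07 r 0.0762 0.1152 inner 11.62 Z 0.0725
[188 223]
t 5.45 p [ 0.4734 -0.0311  0.2595] rpy [ 2.59e+00  1.77e+00 -2.00e-03] F [-0.2 -0.7  0.3] gap 0.274 q [-0.2   0.34  0.21  2.15 -0.11  0.66  1.28]
grasp pt [ 0.4736 -0.0317  0.1045] lever ang 194.45 rad 0.1853
196 -> [-0.016, 0.013, 0.0]
197 -> [-0.026, 0.021, 0.0]
198 -> [-0.036, 0.029, 0.0]
199 -> [-0.046, 0.037, 0.0]
200 -> [-0.055, 0.045, 0.0]
201 -> [-0.065, 0.054, 0.0]
```

View pics/al1.png

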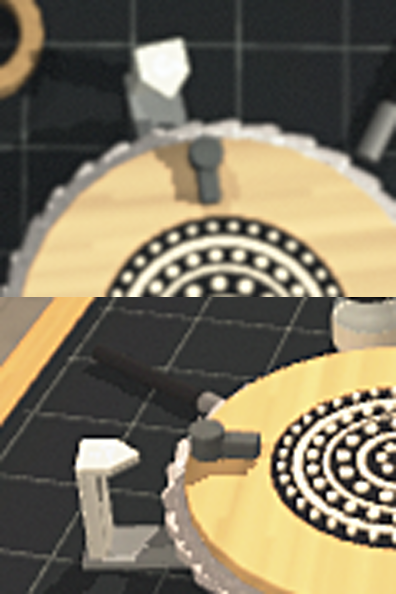

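```bash
cat >> h.py <<'E'
def fine(n):
    c=viewer.camera(n); W=cloud(c); g=c["color"].astype(int); b=g.min(-1); sat=g.max(-1)-b
    r=np.hypot(W[...,0]-C0[0],W[...,1]-C0[1]); z=W[...,2]
    vv,uu=np.where((r<.078)&(g.max(-1)<90)&(z<.063)&(z>.05)); D=np.array([at_z(c,(v,u),.058) for v,u in zip(vv,uu)])[:,:2]
    rr=np.hypot(*(D-C0).T); D=D[rr<.072]
    (cx,cy),rad=cv2.minEnclosingCircle(D.astype(np.float32)); C=np.array([cx,cy]); print(n,"drawing centre",C.round(4),rad, D.mean(0).round(4))
    for k,m,lo in (("pointer",(r>.13)&(r<.175)&(z<.08)&(b>150)&(W[...,0]>.74),.066),("index",(r>.06)&(r<.122)&(z<.08)&(sat<40)&(g.max(-1)<140),.071)):
        m=m&(z>lo-.003)&(z<lo+.006); vv,uu=np.where(m); P=W[m]; 
        t=np.array([at_z(c,(v,u),lo+.002) for v,u in zip(vv,uu)])
        ok=np.hypot(*(P[:,:2]-np.median(P[:,:2],0)).T)<.04; P=P[ok];t=t[ok]
        hi=P[:,2]>np.median(P[:,2])-.0015
        print(k,len(P),"zmed",np.median(P[:,2]).round(4),"ang cloud",ang(P[hi].mean(0),C0).round(2),"ray",ang(t[hi].mean(0),C0).round(2),"C'",ang(t[hi].mean(0),C).round(2))
        if k=="pointer":
            R_=np.hypot(*(t[:,:2]-C0).T); i=R_.argsort()[:8]; print("tip",t[i].mean(0).round(4),ang(t[i].mean(0),C0).round(2),R_[i].mean())
E
python3 -c "
from h import *
fine('top'); fine('side')"
```

```text
top drawing centre [0.6529 0.0151] 0.07045675814151764 [0.6521 0.0155]
pointer 193 zmed 0.0678 ang cloud 13.72 ray 13.72 C' 13.5
tip [0.7916 0.0489 0.068 ] 13.92 0.14277211673801207
index 139 zmed 0.0729 ang cloud 7.8 ray 7.7 C' 7.36
side drawing centre [0.6531 0.013 ] 0.0715213418006897 [0.6515 0.0207]
pointer 151 zmed 0.0693 ang cloud 13.34 ray 12.61 C' 13.15
tip [0.7919 0.0452 0.068 ] 12.47 0.14229164906543618
index 131 zmed 0.0729 ang cloud 7.99 ray 6.86 C' 7.71
```

Call:
{"fn": "apply_moves", "kwargs": {"dp": [[-0.02,0.016,0],[-0.04,0.032,0],[-0.05,0.041,0],[-0.05,0.041,0],[-0.05,0.041,0]], "rot": [[0,0,0],[0,0,0],[0,0,0],[0,0,0],[0,0,0]], "claw": [-1,-1,-1,-1,-1]}}

```text
clock: 6.05
position: [0.4783, -0.0467, 0.2595]
tcp_rot: [0.826, 0.564, -0.001, 0.002]
wrist_force: [-2.1, -0.9, 0.4]
finger_gap: 0.274
```

```bash
python3 -c "
from h import *
fine('top'); fine('side')
out=[]
for n in('top','side'):
    c=viewer.camera(n); im=c['color'][:,:,::-1].copy(); p=proj(c,[.75,.03,.065]).astype(int)
    v0,u0=max(p[0]-55,0),p[1]-80; cr=cv2.resize(im[v0:p[0]+45,u0:p[1]+70],None,fx=5,fy=5,interpolation=cv2.INTER_CUBIC)
    for a in (13.5,):
        e=[np.cos(np.radians(a)),np.sin(np.radians(a))]
        P=[proj(c,[C0[0]+r*e[0],C0[1]+r*e[1],z]) for r,z in((0.06,.074),(.112,.074),(.14,.068),(.17,.068))]
        for A,B in((P[0],P[1]),(P[2],P[3])): cv2.line(cr,*[tuple(int(x) for x in ((q[1]-u0+.5)*5,(q[0]-v0+.5)*5)) for q in(A,B)],(0,0,255),1)
    out.append(cr[:300] if n=='top' else cr[100:400])
w=min(o.shape[1] for o in out); cv2.imwrite('pics/al2.png',np.vstack([o[:,:w] for o in out]))
go(); arc([200,200.5,201],.185)"
```

```text
top drawing centre [0.653 0.015] 0.07054940611124039 [0.6514 0.0154]
pointer 196 zmed 0.0676 ang cloud 13.74 ray 13.74 C' 13.56
tip [0.7911 0.0488 0.068 ] 13.97 0.14231669720632106
index 144 zmed 0.0728 ang cloud 12.63 ray 12.53 C' 12.25
side drawing centre [0.6534 0.0122] 0.07139264792203903 [0.6515 0.0212]
pointer 153 zmed 0.0694 ang cloud 13.2 ray 12.48 C' 13.32
tip [0.7919 0.0452 0.068 ] 12.47 0.14229164906543618
index 126 zmed 0.0727 ang cloud 13.35 ray 12.5 C' 13.85
t 6.25 p [ 0.4782 -0.0465  0.2595] rpy [ 2.59   1.77  -0.003] F [-0.4 -0.7 -0. ] gap 0.279 q [-0.17  0.35  0.21  2.13 -0.11  0.66  1.32]
grasp pt [ 0.4784 -0.0472  0.1045] lever ang 199.45 rad 0.1852
200 -> [-0.005, 0.005, 0.0]
200.5 -> [-0.01, 0.009, 0.0]
201 -> [-0.014, 0.014, 0.0]
```

View pics/al2.png

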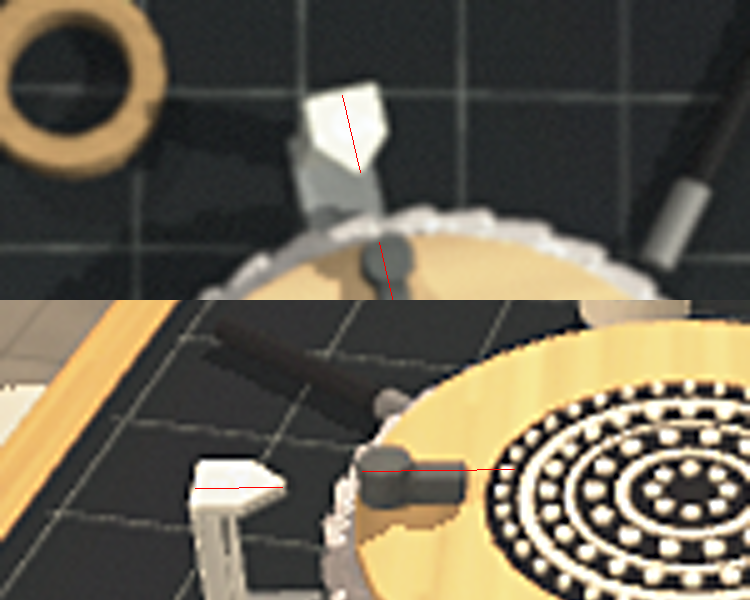

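Call:
{"fn": "apply_moves", "kwargs": {"dp": [[-0.004,0.003,0],[-0.008,0.007,0],[-0.008,0.007,0],[-0.008,0.007,0],[-0.008,0.007,0]], "rot": [[0,0,0],[0,0,0],[0,0,0],[0,0,0],[0,0,0]], "claw": [-1,-1,-1,-1,-1]}}

```text
clock: 6.75
position: [0.4791, -0.0487, 0.2595]
tcp_rot: [0.825, 0.564, -0.001, 0.002]
wrist_force: [-2.4, 2.3, 1.3]
finger_gap: 0.28
```

```bash
python3 -c "
from h import *
fine('top'); fine('side'); fine('top')
c=viewer.camera('top'); im=c['color'][:,:,::-1].copy(); a=13.5
p=proj(c,[.76,.03,.065]).astype(int); v0,u0=p[0]-40,p[1]-50
cr=cv2.resize(im[v0:v0+75,u0:u0+100],None,fx=8,fy=8,interpolation=cv2.INTER_CUBIC)
e=[np.cos(np.radians(a)),np.sin(np.radians(a))]
for o in (-.004,.004):
  P=[proj(c,[C0[0]+r*e[0]-o*e[1],C0[1]+r*e[1]+o*e[0],z]) for r,z in((0.06,.074),(.112,.074))]
  cv2.line(cr,*[tuple(int(x) for x in ((q[1]-u0+.5)*8,(q[0]-v0+.5)*8)) for q in P],(0,0,255),1)
P=[proj(c,[C0[0]+r*e[0],C0[1]+r*e[1],.068]) for r in(.14,.17)]
cv2.line(cr,*[tuple(int(x) for x in ((q[1]-u0+.5)*8,(q[0]-v0+.5)*8)) for q in P],(0,0,255),1)
cv2.imwrite('pics/al3.png',cr)
go(); arc([200.5,201,199,195,190,185,180],.185)"
```

```text
top drawing centre [0.6531 0.0152] 0.07064025104045868 [0.6522 0.0155]
pointer 196 zmed 0.0676 ang cloud 13.76 ray 13.77 C' 13.52
tip [0.7916 0.0489 0.068 ] 13.92 0.14277211673801207
index 143 zmed 0.0731 ang cloud 13.09 ray 12.99 C' 12.61
side drawing centre [0.6534 0.0122] 0.07139264792203903 [0.6525 0.0212]
pointer 152 zmed 0.0694 ang cloud 13.38 ray 12.62 C' 13.47
tip [0.7919 0.0452 0.068 ] 12.47 0.14229164906543618
index 128 zmed 0.0728 ang cloud 13.37 ray 12.39 C' 13.75
top drawing centre [0.6531 0.0152] 0.07064025104045868 [0.6519 0.0156]
pointer 194 zmed 0.0677 ang cloud 13.73 ray 13.73 C' 13.49
tip [0.7911 0.0488 0.068 ] 13.97 0.14231669720632106
index 143 zmed 0.0731 ang cloud 13.27 ray 13.17 C' 12.79
t 6.95 p [ 0.4791 -0.0489  0.2595] rpy [ 2.59   1.771 -0.003] F [-2.1  2.8  0.8] gap 0.275 q [-0.16  0.35  0.21  2.13 -0.11  0.67  1.32]
grasp pt [ 0.4793 -0.0495  0.1045] lever ang 200.24 rad 0.1852
200.5 -> [-0.002, 0.003, 0.0]
201 -> [-0.007, 0.007, 0.0]
199 -> [0.013, -0.01, -0.0]
195 -> [0.053, -0.042, -0.0]
190 -> [0.107, -0.078, -0.001]
185 -> [0.163, -0.109, -0.001]
180 -> [0.222, -0.135, -0.001]
```

View pics/al3.png

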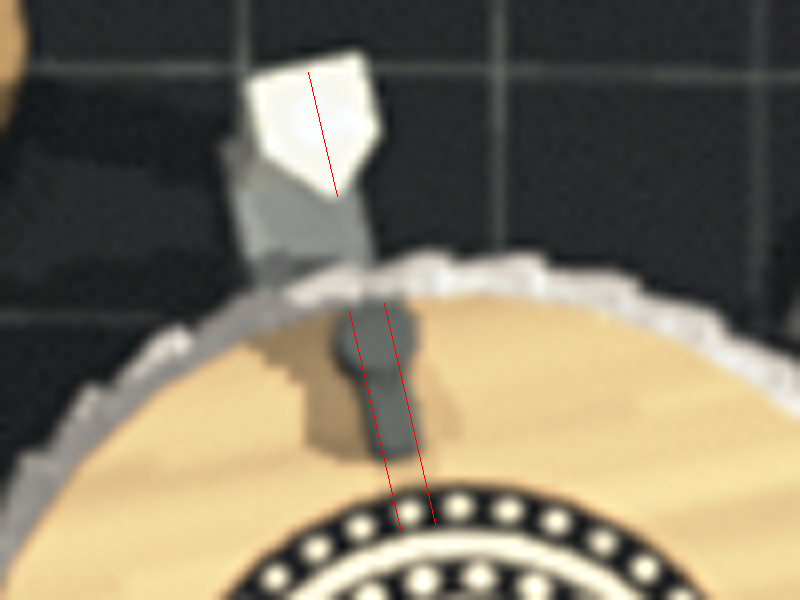

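```bash
python3 -c "
from h import *
a=np.radians(13.5); e=np.array([np.cos(a),np.sin(a)]); nrm=np.array([-e[1],e[0]])
for n in('top','side'):
    c=viewer.camera(n); W=cloud(c); g=c['color'].astype(int)
    d=W[...,:2]-C0; u=d@e; v=d@nrm; z=W[...,2]
    m=(u>.07)&(u<.12)&(abs(v)<.012)&(z>.062)&(z<.08)&(g.max(-1)<140)
    print(n,'index u: n, zmed, v lo/hi of top face')
    for lo in np.arange(.07,.12,.005):
        k=m&(u>=lo)&(u<lo+.005)
        if k.sum()<3: continue
        zt=np.percentile(z[k],75); t=k&(abs(z-zt)<.002)
        print(round(lo*1000),k.sum(),zt.round(4),(v[t].min()*1e3).round(1),(v[t].max()*1e3).round(1),'mean',(v[t].mean()*1e3).round(2))
    m=(u>.13)&(u<.175)&(abs(v)<.025)&(z>.06)&(z<.08)&(g.min(-1)>140)
    print('pointer')
    for lo in np.arange(.135,.175,.005):
        k=m&(u>=lo)&(u<lo+.005)
        if k.sum()<3: continue
        zt=np.percentile(z[k],75); t=k&(abs(z-zt)<.002)
        print(round(lo*1000),k.sum(),zt.round(4),(v[t].min()*1e3).round(1),(v[t].max()*1e3).round(1),'mean',(v[t].mean()*1e3).round(2))
"
```

```text
top index u: n, zmed, v lo/hi of top face
75 9 0.0706 -3.3 2.7 mean -0.15
80 17 0.0708 -3.9 3.5 mean -0.17
85 17 0.0712 -5.1 4.6 mean -0.4
90 17 0.0708 -4.7 4.7 mean 0.13
95 22 0.0746 -5.8 5.5 mean -0.71
100 30 0.075 -8.7 8.1 mean -0.7
105 28 0.0754 -8.6 7.3 mean -0.92
110 13 0.0753 -6.8 6.4 mean -0.36
pointer
140 10 0.0685 -1.3 3.9 mean 1.34
145 26 0.0682 -8.5 8.6 mean -0.03
150 38 0.0685 -11.6 13.5 mean 0.99
155 35 0.0688 -12.3 12.5 mean 0.38
160 39 0.0687 -11.8 13.3 mean 2.13
165 40 0.0683 -12.4 12.2 mean -0.4
170 11 0.0689 -9.3 9.3 mean 0.52
side index u: n, zmed, v lo/hi of top face
75 12 0.0724 -5.1 4.7 mean -0.48
80 22 0.0723 -4.1 4.5 mean 0.01
85 21 0.072 -4.4 3.0 mean 0.01
90 22 0.0718 -4.5 4.2 mean -0.15
95 32 0.0754 -5.4 3.7 mean -0.62
100 35 0.0763 -8.7 5.9 mean -1.02
105 36 0.0765 -7.8 6.3 mean -0.52
110 21 0.0754 -4.7 5.1 mean -0.4
pointer
140 10 0.0694 -3.9 3.5 mean 0.05
145 21 0.07 -10.3 9.2 mean -0.39
150 31 0.07 -13.9 11.1 mean -1.45
155 30 0.0698 -13.6 11.6 mean -0.07
160 38 0.0702 -13.1 12.3 mean -0.59
165 34 0.0695 -15.1 12.3 mean -0.76
170 6 0.0693 -12.2 5.9 mean -3.07
```

Call:
{"fn": "apply_moves", "kwargs": {"dp": [[-0.003,0.003,0],[-0.003,0.003,0],[-0.003,0.003,0]], "rot": [[0,0,0],[0,0,0],[0,0,0]], "claw": [-1,-1,-1]}}

```text
clock: 7.35
position: [0.4795, -0.05, 0.2595]
tcp_rot: [0.826, 0.564, -0.001, 0.002]
wrist_force: [-1.6, 0.4, 0.5]
finger_gap: 0.276
```

```bash
python3 -c "
from h import *
fine('top'); fine('side')
go(); arc([198,194,189,184,179],.185)"
```

```text
top drawing centre [0.6529 0.0153] 0.07063362747430801 [0.6519 0.0155]
pointer 195 zmed 0.0677 ang cloud 13.74 ray 13.75 C' 13.47
tip [0.7916 0.0489 0.068 ] 13.92 0.14277211673801207
index 141 zmed 0.0733 ang cloud 13.63 ray 13.5 C' 13.08
side drawing centre [0.653  0.0119] 0.07139759510755539 [0.6524 0.0215]
pointer 153 zmed 0.0696 ang cloud 13.23 ray 12.41 C' 13.34
tip [0.7919 0.0452 0.068 ] 12.47 0.14229164906543618
index 130 zmed 0.0726 ang cloud 14.13 ray 13.04 C' 14.5
t 7.45 p [ 0.4796 -0.05    0.2595] rpy [ 2.59   1.77  -0.003] F [-1.7  0.3  1. ] gap 0.275 q [-0.16  0.35  0.21  2.13 -0.11  0.67  1.33]
grasp pt [ 0.4797 -0.0507  0.1045] lever ang 200.63 rad 0.1851
198 -> [0.026, -0.022, -0.0]
194 -> [0.067, -0.053, -0.0]
189 -> [0.122, -0.088, -0.001]
184 -> [0.179, -0.118, -0.001]
179 -> [0.238, -0.143, -0.001]
```

Call:
{"fn": "apply_moves", "kwargs": {"dp": [[0.026,-0.022,0],[0.067,-0.053,0],[0.122,-0.088,0],[0.179,-0.118,0],[0.238,-0.143,0]], "rot": [[0,0,0],[0,0,0],[0,0,0],[0,0,0],[0,0,0]], "claw": [-1,-1,-1,-1,-1]}}

```text
clock: 7.95
position: [0.4675, 0.0198, 0.2595]
tcp_rot: [0.825, 0.565, -0.001, 0.002]
wrist_force: [0.5, -1.1, 1.8]
finger_gap: 0.276
```

```bash
python3 -c "
from h import *
fine('top'); fine('side')
go(); arc([175,170,165,160,155],.185)"
```

```text
top drawing centre [0.6529 0.0153] 0.07063362747430801 [0.6516 0.0157]
pointer 197 zmed 0.0676 ang cloud 13.7 ray 13.71 C' 13.43
tip [0.7911 0.0488 0.068 ] 13.97 0.14231669720632106
index 138 zmed 0.0728 ang cloud 13.58 ray 13.49 C' 13.05
side drawing centre [0.6531 0.013 ] 0.0715213418006897 [0.6524 0.0208]
pointer 152 zmed 0.0694 ang cloud 13.39 ray 12.67 C' 13.2
tip [0.7919 0.0452 0.068 ] 12.47 0.14229164906543618
index 132 zmed 0.0731 ang cloud 13.89 ray 12.61 C' 13.45
t 8.05 p [0.4677 0.0215 0.2594] rpy [ 2.586e+00  1.778e+00 -1.000e-03] F [-1.9  0.1  3.7] gap 0.279 q [-0.3   0.33  0.19  2.16 -0.1   0.65  1.17]
grasp pt [0.4679 0.021  0.1044] lever ang 178.0 rad 0.1852
175 -> [0.037, -0.011, -0.0]
170 -> [0.1, -0.026, -0.0]
165 -> [0.164, -0.035, -0.0]
160 -> [0.228, -0.039, -0.001]
155 -> [0.293, -0.038, -0.001]
```

Board stands; continue back.

Call:
{"fn": "apply_moves", "kwargs": {"dp": [[0.037,-0.011,0],[0.1,-0.026,0],[0.164,-0.035,0],[0.228,-0.039,0],[0.293,-0.038,0]], "rot": [[0,0,0],[0,0,0],[0,0,0],[0,0,0],[0,0,0]], "claw": [-1,-1,-1,-1,-1]}}

```text
clock: 8.55
position: [0.4853, 0.0943, 0.2595]
tcp_rot: [0.824, 0.566, -0.0, 0.002]
wrist_force: [-2.2, -0.6, 4.3]
finger_gap: 0.278
```

```bash
python3 -c "
from h import *
go(); arc([149,144,139,134,129],.185)"
```

```text
t 8.55 p [0.4853 0.0943 0.2595] rpy [ 2.586e+00  1.778e+00 -1.000e-03] F [-2.2 -0.6  4.3] gap 0.278 q [-0.42  0.37  0.17  2.1  -0.09  0.68  1.02]
grasp pt [0.4855 0.0938 0.1045] lever ang 154.65 rad 0.1853
149 -> [0.072, 0.01, -0.0]
144 -> [0.135, 0.024, -0.0]
139 -> [0.197, 0.044, -0.0]
134 -> [0.257, 0.069, -0.0]
129 -> [0.314, 0.098, -0.0]
```

Call:
{"fn": "apply_moves", "kwargs": {"dp": [[0.072,0.01,0],[0.135,0.024,0],[0.197,0.044,0],[0.257,0.069,0],[0.314,0.098,0]], "rot": [[0,0,0],[0,0,0],[0,0,0],[0,0,0],[0,0,0]], "claw": [-1,-1,-1,-1,-1]}}

```text
clock: 9.05
position: [0.5375, 0.1602, 0.2595]
tcp_rot: [0.824, 0.567, 0.0, 0.002]
wrist_force: [0.5, -1.1, 4.2]
finger_gap: 0.277
```

```bash
python3 -c "
from h import *
go(); arc([127,125,123,122,121,120,119],.185)"
```

```text
t 9.05 p [0.5375 0.1602 0.2595] rpy [2.586e+00 1.778e+00 1.000e-03] F [ 0.5 -1.1  4.2] gap 0.277 q [-0.49  0.46  0.16  1.95 -0.1   0.74  0.94]
grasp pt [0.5379 0.1597 0.1045] lever ang 128.39 rad 0.1853
127 -> [0.015, 0.01, 0.0]
125 -> [0.036, 0.024, 0.0]
123 -> [0.058, 0.039, 0.0]
122 -> [0.068, 0.047, 0.0]
121 -> [0.078, 0.055, 0.0]
120 -> [0.088, 0.063, 0.0]
119 -> [0.098, 0.071, 0.0]
```

Call:
{"fn": "apply_moves", "kwargs": {"dp": [[0.015,0.01,0],[0.036,0.024,0],[0.058,0.039,0],[0.068,0.047,0],[0.068,0.047,0]], "rot": [[0,0,0],[0,0,0],[0,0,0],[0,0,0],[0,0,0]], "claw": [-1,-1,-1,-1,-1]}}

```text
clock: 9.55
position: [0.5547, 0.1721, 0.2595]
tcp_rot: [0.824, 0.567, 0.0, 0.002]
wrist_force: [-1.3, 2.0, 3.2]
finger_gap: 0.273
```

```bash
python3 -c "
from h import *
go(); arc([121,120.5,120,119.5,119,118,117],.185)"
```

```text
t 9.55 p [0.5547 0.1721 0.2595] rpy [2.586e+00 1.778e+00 1.000e-03] F [-1.3  2.   3.2] gap 0.273 q [-0.5   0.48  0.16  1.9  -0.11  0.76  0.93]
grasp pt [0.5551 0.1717 0.1045] lever ang 121.91 rad 0.1852
121 -> [0.009, 0.008, 0.0]
120.5 -> [0.014, 0.012, 0.0]
120 -> [0.019, 0.016, 0.0]
119.5 -> [0.024, 0.02, 0.0]
119 -> [0.029, 0.024, 0.0]
118 -> [0.039, 0.032, 0.0]
117 -> [0.048, 0.041, 0.0]
```

Call:
{"fn": "apply_moves", "kwargs": {"dp": [[0.009,0.008,0],[0.019,0.016,0],[0.019,0.016,0]], "rot": [[0,0,0],[0,0,0],[0,0,0]], "claw": [-1,-1,-1]}}

```text
clock: 9.85
position: [0.5572, 0.1731, 0.2593]
tcp_rot: [0.824, 0.566, -0.006, -0.0]
wrist_force: [-15.2, -4.8, 16.3]
finger_gap: 0.277
```

```bash
python3 -c "
from h import *
fine('top')
c=viewer.camera('top'); im=c['color'][200:290,215:335,::-1]; a=cv2.resize(im,None,fx=5,fy=5,interpolation=cv2.INTER_CUBIC)
c=viewer.camera('side'); save(c,'side5.png')
cv2.imwrite('pics/stop.png',a)
go(); arc([119.5,119,118,117],.185)"
```

```text
top drawing centre [0.6531 0.0152] 0.07064025104045868 [0.6517 0.0154]
pointer 197 zmed 0.0678 ang cloud 13.67 ray 13.66 C' 13.42
tip [0.7916 0.0489 0.068 ] 13.92 0.14277211673801207
index 134 zmed 0.0733 ang cloud 13.57 ray 13.45 C' 13.08
t 10.0 p [0.5571 0.173  0.2593] rpy [ 2.59   1.778 -0.017] F [-13.   -4.8  15.3] gap 0.274 q [-0.5   0.49  0.16  1.9  -0.11  0.78  0.93]
grasp pt [0.5557 0.1721 0.1043] lever ang 121.69 rad 0.1852
119.5 -> [0.022, 0.018, -0.0]
119 -> [0.027, 0.022, -0.0]
118 -> [0.036, 0.031, -0.001]
117 -> [0.046, 0.039, -0.001]
```

View pics/side5.png

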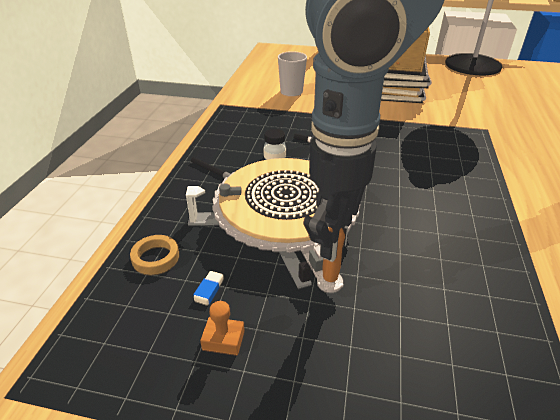

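Call:
{"fn": "apply_moves", "kwargs": {"dp": [[0,0,0],[0,0,0],[0,0,0],[0,0,0],[0,0,0]], "rot": [[0,0,0],[0,0,0],[0,0,0],[0,0,0],[0,0,0]], "claw": [1,1,1,1,1]}}

```text
clock: 10.5
position: [0.5573, 0.1731, 0.2592]
tcp_rot: [0.824, 0.566, -0.005, 0.0]
wrist_force: [-0.2, -1.3, 0.5]
finger_gap: 1.0
```

Call:
{"fn": "apply_moves", "kwargs": {"dp": [[0,0,-0.1],[0,0,-0.25],[0,0,-0.45],[0,0,-0.6],[0,0,-0.6]], "rot": [[0,0,0],[0,0,0],[0,0,0],[0,0,0],[0,0,0]], "claw": [1,1,1,1,1]}}

```text
clock: 11.0
position: [0.5602, 0.1743, 0.4154]
tcp_rot: [0.824, 0.566, 0.001, 0.001]
wrist_force: [-1.4, -0.3, -0.2]
finger_gap: 1.0
```

```bash
python3 -c "
from h import *
go()
fine('top'); fine('side')
c=viewer.camera('wrist'); save(c,'w9.png')
W=cloud(c); P=W[np.isfinite(W[...,0])]; q=P[(P[:,2]>.09)&(P[:,2]<.135)&(np.hypot(P[:,0]-.556,P[:,1]-.172)<.04)]
lo,hi=q.min(0),q.max(0); print(lo,hi,ang((lo+hi)/2,C0))
"
```

```text
t 11.0 p [0.5602 0.1743 0.4154] rpy [2.587e+00 1.777e+00 2.000e-03] F [-1.4 -0.3 -0.2] gap 1.0 q [-0.53  0.31  0.2   1.75 -0.07  1.08  0.89]
grasp pt [0.5607 0.174  0.2604] lever ang 120.06 rad 0.1843
top drawing centre [0.6531 0.0152] 0.07064025104045868 [0.652  0.0155]
pointer 196 zmed 0.0677 ang cloud 13.72 ray 13.72 C' 13.47
tip [0.7916 0.0489 0.068 ] 13.92 0.14277211673801207
index 133 zmed 0.073 ang cloud 13.47 ray 13.37 C' 13.0
side drawing centre [0.6531 0.013 ] 0.0715213418006897 [0.6523 0.0211]
pointer 150 zmed 0.0694 ang cloud 13.29 ray 12.54 C' 13.07
tip [0.7919 0.0452 0.068 ] 12.47 0.14229164906543618
index 133 zmed 0.0726 ang cloud 13.93 ray 13.09 C' 13.94
[0.5429054  0.15834799 0.09011576] [0.56917294 0.1851769  0.12926112] 121.656085596647
```

View pics/w9.png

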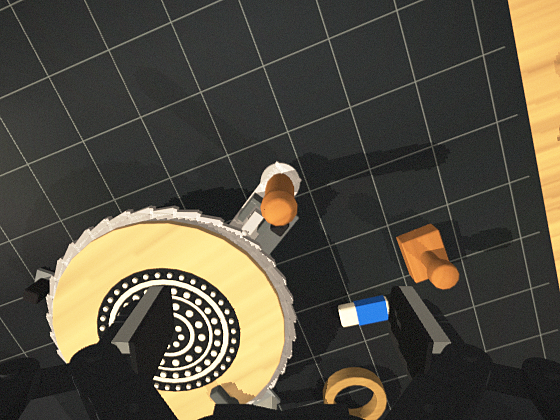

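```bash
python3 -c "
from h import *
arm.job_done(); go()"
```

```text
the job is handed in; nothing more can be done
the job is handed in; nothing more can be done
```

The job is done and handed in, at about 11 s of the 42 s allowed. I gripped the handle and swung the lever counter-clockwise from about 135° to 200.6°. That carried the board about 62° until the index bar met the pointer. I then swung the lever back clockwise to its stop, opened the gripper and lifted clear. I used 9 full pictures and crops.

Last checks:
- **Alignment:** the two cameras disagree slightly. The top camera puts the index at 13.4–13.5° and the pointer at 13.7°, about 0.3° short. The side camera puts them at 13.9° and 13.3°, about 0.6° past. The average error is about 0.2°, which is inside the calibration uncertainty.
- **Board on the return swing:** it did not move beyond measurement noise.
- **Lever at the stop:** the wrist force rose to about 14 N horizontally at about 121.7°, so it was against the stop. After release the handle still measured 121.7°, and the wrist picture shows the lever over the stop bracket. The network's estimate of the rest point ranged from 121° to 123°, which agrees.
- **Robot at hand-in:** the gripper was open and well above the handle, touching nothing. The highest wrist force I saw was about 21 N in total.

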